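Click the red player on by one leg

ROBOT

A 6-joint arm with a two-finger parallel gripper is mounted at the origin on the work surface. World frame = base frame: x ahead of the robot, y to its left, z up, the work surface at z = 0. Lengths are in m, angles in rad, forces in N, time in s.
With the tool pointing down it reaches from about 0.35 to 0.725 m from the base axis. Payload 6 kg.
Tool frame: the origin (TCP) lies midway between the tips of the shut fingers; the grasp point (between the pads) lies 19 mm behind it; z points along the fingers, y is the line along which they close (so a half turn about z gives the same grasp; the last joint's range is limited). The gripper opens to 85 mm and grips with 20 to 120 N. Pads are 22 mm wide; open, the fingers measure 114 mm over their backs; the gripper's body (76 mm by 85 mm) begins 54 mm behind the grasp point. The pads swing forward as they close: fully open they stand 13 mm farther back than shut.
Start: joints at [-0.842, 0.04, 0.085, 0, -1.615, -0.334], TCP at [0.231, -0.554, 0.231] pointing down, gripper open.
Joint ranges: [-2.56, 2.56], [-1.29, 2.01], [-1.08, 1.49], [-3.29, 1.98], [-2.81, -0.18], [-2.99, 2.99]. Speed limits (rad/s): [2.57, 2.57, 3.01, 3.14, 3.14, 3.14].

INTERFACE

Orientations are given as [roll, pitch, yaw] about the fixed x, y, z axes, in that order (R = Rz(yaw) Ry(pitch) Rx(roll)).
In Python, from cell import observe, get_image, finish_job gives the robot as it stands.
- The arm moves only by the shell command python3 -m pendant 'ROWS' [FORCE]. ROWS is JSON, one flat list of numbers, 7 for each row, row after row: the shift along the world's x, y, z normalised to -1 to 1, where 1 is 0.2 m, then the turn, a rotation vector about the world's x, y, z normalised to -1 to 1, where 1 is 30 degrees, then the gripper's target within -1 to 1 (fully open at 1, half-way at 0, shut at -1). A call has 1 to 10 rows; each row shifts and turns the commanded pose from where the row before left it; what a row does not reach is not made up. A row lasts 1/12 s, in which the tool goes at most 41.7 mm and 7.16 degrees, less where a joint would pass 70% of its speed; a pose out of reach is approached as far as the arm can. A call with a number of a shift or a turn outside -1 to 1 is refused whole. A call with a gripper value outside its range is refused whole. The fingers move at their own pace and stop on an object; FORCE is the grip in N (left out, the last holds). Time passes only in rows, so rows that do not move let the fingers close. It gives the time, the measured TCP pose, the force, the opening and the grip force at its end, in the units of the state.
- observe(): the state, without advancing time (a new reading comes with each control period).
- get_image(name): name is "scene" or "top" or "wrist"; returns a dict with "frame" (400x640x3 uint8, red, green, blue), "range_z" (400x640 float32, m along the optical axis (not along the pixel's ray), 0 where there is no reading), "fx", "fy", "cx", "cy" (pixels), "cam_to_world" (4x4, takes a point from camera to world coordinates); the wrist camera has in their place "mount" (4x4, takes a point from camera to tool coordinates, whose origin is the TCP and whose axes are the flange's). Camera axes: x right, y up, looking along -z (the intrinsics and any distortion apply to the point x, -y, -z); pixel columns grow to the right and rows downward; lengths in m; the calibration is good to about 2 mm. A picture is of the moment at which its call begins: read the wrist's pose just before it.
- finish_job(): hands the job in; it is judged then, once.
The state is a dict: "time_s": time; "joints": joint angles; "dq": joint speeds; "tau": joint torques, N m; "position": TCP position; "tool_rot": TCP orientation; "contact_force": force on the tool from outside, world axes, zero at the start; "moment": the same for the moment, N m; "gripper_width": opening from 0.0 (shut) to 1.0 (fully open); "gripper_force": force on a finger pad.
Only numpy, scipy, OpenCV 4.12 (cv2) and the standard library are available. Lean on these libraries where they do the work, as an engineer would, in place of code of your own. Each camera call takes 0.05 s, during which the arm holds its last target. There are 200 camera calls.

TASK

The red player has just won a leg. On the two-player leg counter screwed to the ledge, put a fingertip on the red player's knurled brass wheel and roll its top away from you, towards the back of the counter, until it clicks on by one place, then take your hand away. Leave the blue player's score as it is, and do not pick up or knock the other things on the ledge.

Things in the scene. Friction and masses are not known exactly. Their poses are not given: they have to be found in the camera images.
- counter: Leg counter: walnut case 94 mm deep (x), 176 wide (y), 48 high, screwed to the oak ledge. Origin: centre of its underside, on the ledge. x points from its front (robot's side, give or take 30 degrees) to its back, z up. Two knurled brass thumbwheels, axles along y, 52 mm across, 18 wide, stand 7 mm proud of slots in its top: red player's (red plate) at y = +58 mm, blue player's at y = -58 mm.
- red_top (a point): The topmost point of the red player's wheel, in the middle of its 18 mm width: fixed to the case, 55 mm above the ledge and 7 mm above the case top; the axle lies 26 mm below. Its axes are those of the counter, so rolling the top of the wheel along +x adds to the score.
- blue_top (a point): The same point of the blue player's wheel, 116 mm from the red one.
- red_wheel (a joint): Angle of the red wheel, rad; grows as its top rolls to the counter's +x, away from the robot. A click place every 0.628 rad (36 degrees, 16.3 mm at the rim): 0 is no leg, 1.257 two, 1.885 three, 2.513 four. It starts at rest in the place for two or three legs. About 2 N along the rim takes it out of its place; let go within 0.2 rad of a place it springs into it, half-way between two it may hang.
- blue_wheel (a joint): Angle of the blue player's wheel, likewise; it stands at one leg (0.628) and is to be left there.
- red_rim_mark (a point): A point on the red wheel's rim that turns with it (26 mm from the axle; on top when the joint reads 0).
- blue_rim_mark (a point): The same on the blue wheel.
- red_window (a point): Middle of the red player's brass-framed window in the case top, just inside of the wheel: a white drum turning with the wheel shows one black pip for each leg.
- chalk_cup: Chipped white ceramic cup of chalk sticks, 72 mm across and 74 mm high (chalk up to 90 mm), loose beside the counter. Origin: centre of its underside.
- flights_tin: Squat green tin with a metal lid, 82 mm across, 44 mm high, loose on the other side. Origin: centre of its underside. The cup and the tin may change places.
- chalk_holder: Square walnut chalk holder with a brass collar, 114 mm long along its x axis, 15 mm high, loose in front of the counter. Origin: underside, mid-length of the wood.
- dart_a: Brass-barrelled dart with red flights, 150 mm long, 26 mm high, lying loose behind the counter; point to its +x. Origin: on the ledge under its middle.
- dart_b: A second such dart, lying loose at the robot's right end of the ledge. Origin likewise.
- dart_c: The third dart, beside the second. Origin likewise.

How it is judged:
By the outcome, as a careful person would: the job done as asked, in the order asked, and still so for the second after the job is handed in, with the robot touching nothing.
It also fails if it takes over 32 s, if anything falls off the work surface, if the arm or the gripper's body presses on something with over 40 N, if the wrist force passes 120 N, or if a joint passes its speed limit or range.

## Working session

There is one attempt and no reset: what is moved stays moved. The work goes in short steps, Python scripts to look and compute and a shell command to move; the robot and the scene stay as the last step left them, time stands still between calls to the robot, and variables do not carry over. Pictures are saved under pics/ and viewed, at most 10 in all, crops included, and the job is handed in when it is done.

```bash
mkdir -p pics
cat > h.py <<'E'
import numpy as np,cv2
from cell import observe,get_image,finish_job
def cap(n,f):
    d=get_image(n); np.savez(''+f+'.npz',**{k:v for k,v in d.items()}); cv2.imwrite('pics/'+f+'.png',d['frame'][:,:,::-1]); return d
def pts(d,T=None):
    z=d['range_z']; v,u=np.mgrid[:z.shape[0],:z.shape[1]]
    P=np.stack([(u-d['cx'])/d['fx']*z,-(v-d['cy'])/d['fy']*z,-z,np.ones_like(z)],-1)
    return (P@(d['cam_to_world'] if T is None else T).T)[...,:3]
E
python3 - <<'E'
from h import *
s=observe();print(s)
for n in('top','scene'):
    d=cap(n,n+'0');print({k:v for k,v in d.items() if k not in('frame','range_z')})
E
```

```text
{'time_s': 0.0, 'joints': array([-8.42271490e-01,  4.07790330e-02,  8.37715887e-02, -4.74580674e-04,
       -1.61553244e+00, -3.33682812e-01]), 'dq': array([ 5.76655840e-04,  8.23379312e-05, -5.18268512e-05,  1.40505444e-03,
        5.41276099e-04, -4.53389335e-04]), 'tau': array([-5.60204853e-05, -3.68212259e+01,  3.47410011e+01,  6.93251431e+00,
       -5.45987001e-03,  4.91148370e-06]), 'position': array([ 0.2307231 , -0.55348166,  0.23027373]), 'tool_rot': array([ 3.13978997e+00, -1.23068043e-04, -2.74672971e+00]), 'contact_force': array([-0.10056221,  0.80656172, -0.55506555]), 'moment': array([-0.0196444 ,  0.02026189,  0.00681718]), 'gripper_force': 0.0, 'gripper_width': 0.9991190713438975}
{'fx': 468.97611107331363, 'fy': 468.97611107331363, 'cx': 316.19200147119267, 'cy': 199.85423222799693, 'cam_to_world': array([[ 0.02109597,  0.99471759, -0.10045832,  0.46086799],
       [-0.99970435,  0.02220279,  0.00991224, -0.12718566],
       [ 0.01209034,  0.10021951,  0.99489189,  1.20300246],
       [ 0.        ,  0.        ,  0.        ,  1.        ]])}
{'fx': 391.1203356142605, 'fy': 391.1203356142605, 'cx': 316.2204628293991, 'cy': 186.6969945545533, 'cam_to_world': array([[ 3.14912375e-01, -7.14083607e-01,  6.25231796e-01,
         1.26259874e+00],
       [ 9.49120739e-01,  2.36836074e-01, -2.07553598e-01,
        -3.77152220e-01],
       [ 1.33178383e-04,  6.58781661e-01,  7.52334171e-01,
         9.43164313e-01],
       [ 0.00000000e+00,  0.00000000e+00,  0.00000000e+00,
         1.00000000e+00]])}
```

View pics/top0.png

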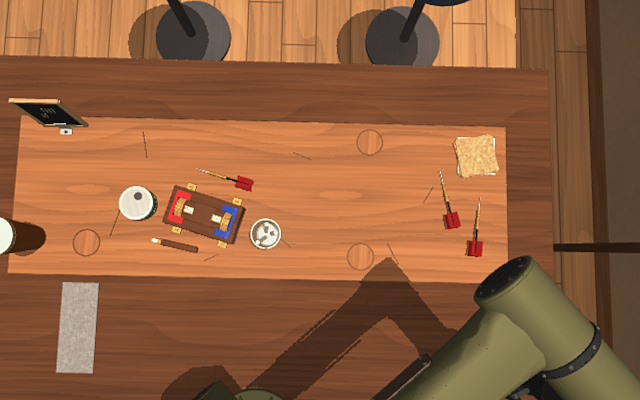

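View pics/scene0.png

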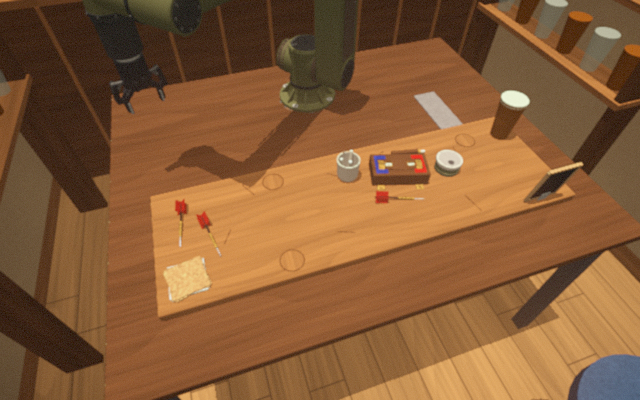

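The top view shows the counter at about (204,214), with the red end at (178,205) and the blue end at (232,222). The tin is at (137,203), the cup at (265,234), the chalk holder at (175,244) and dart A at (225,178). Next I'll measure these.

Run:
```python
from h import *
d=dict(np.load('top0.npz'));P=pts(d);h=cv2.cvtColor(d['frame'],cv2.COLOR_RGB2HSV).astype(int)
led=np.median(P[150:170,280:330,2]);print('ledge',led)
sub=np.zeros(h.shape[:2],bool);sub[180:250,155:250]=1
H,S,V=h[...,0],h[...,1],h[...,2]
Z=P[...,2]-led
top=sub&(Z>.035)&(Z<.065)
n,l,st,c=cv2.connectedComponentsWithStats(top.astype(np.uint8));k=1+np.argmax(st[1:,4]);m=l==k
print('case z',np.median(Z[m]),st[k])
q=P[m][:,:2].astype(np.float32);r=cv2.minAreaRect(q*1000);print('rect',r)
for nm,mm in(('red',((H<6)|(H>174))&(S>180)&(V>110)),('blue',(H>105)&(H<130)&(S>100))):
    mm=mm&m;print(nm,mm.sum(),P[mm].mean(0))
w=m&(Z>.0515);n,l,st,c=cv2.connectedComponentsWithStats(w.astype(np.uint8))
for i in range(1,n):
    if st[i,4]>5: print('hi',st[i],P[l==i].mean(0)-[0,0,led],P[l==i][:,2].max()-led)
im=d['frame'][170:260,110:290,::-1];cv2.imwrite('pics/crop.png',cv2.resize(im,None,fx=4.4,fy=4.4,interpolation=cv2.INTER_CUBIC))
```

```text
ledge 0.029930874162870214
case z 0.04790157342801349 [ 162  185   82   59 2862]
rect ((535.5746459960938, 133.4678497314453), (176.1885986328125, 94.01498413085938), 73.48568725585938)
red 281 [0.55247586 0.1940597  0.07805156]
blue 255 [0.51757742 0.07463826 0.07798616]
hi [175 200   9  13  66] [0.55105208 0.18875736 0.05408037] 0.058754031877004675
hi [221 214   9  13  67] [0.52071536 0.07799727 0.05408727] 0.05886027089786905
```

View pics/crop.png

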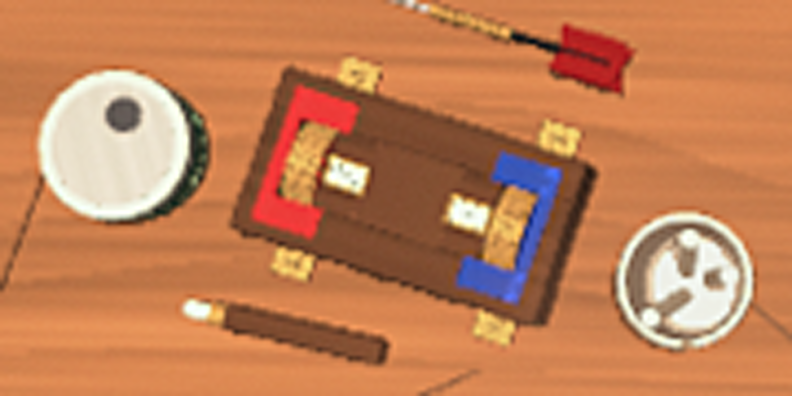

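The counter is centred at (0.536, 0.133) with yaw about -16.4°, so red_top is at about (0.552, 0.189, 0.085). The size and heights match the values given. I'll move above it with the fingers shut and the tool's x axis along the counter's x.

```bash
python3 -m pendant '[0.078,0.186,0,0,0,-0.065,-1, 0.078,0.186,0,0,0,-0.065,-1, 0.078,0.186,0,0,0,-0.065,-1, 0.078,0.186,0,0,0,-0.065,-1, 0.078,0.186,0,0,0,-0.065,-1, 0.078,0.186,0,0,0,-0.065,-1, 0.078,0.186,0,0,0,-0.065,-1, 0.078,0.186,0,0,0,-0.065,-1, 0.078,0.186,0,0,0,-0.065,-1, 0.078,0.186,0,0,0,-0.065,-1]' 20
python3 -m pendant '[0.078,0.186,0,0,0,-0.065,-1, 0.078,0.186,0,0,0,-0.065,-1, 0.078,0.186,0,0,0,-0.065,-1, 0.078,0.186,0,0,0,-0.065,-1, 0.078,0.186,0,0,0,-0.065,-1, 0.078,0.186,0,0,0,-0.065,-1, 0.078,0.186,0,0,0,-0.065,-1, 0.078,0.186,0,0,0,-0.065,-1, 0.078,0.186,0,0,0,-0.065,-1, 0.078,0.186,0,0,0,-0.065,-1]'
python3 -m pendant '[0,0,0,0,0,0,-1,0,0,0,0,0,0,-1]'
python3 - <<'E'
from h import *
s=observe();print(s['position'],s['tool_rot'],s['contact_force'])
from scipy.spatial.transform import Rotation as R
d=cap('wrist','w0');T=np.eye(4);T[:3,:3]=R.from_euler('xyz',s['tool_rot']).as_matrix();T[:3,3]=s['position']
T=T@d['mount'];P=pts(d,T);Z=P[...,2]-.03;r=d['range_z']
near=(np.hypot(P[...,0]-.535,P[...,1]-.133)<.12)&(r>0)
for nm,m in(('case',near&(Z>.04)&(Z<.065)),('wheels',near&(Z>.0515)&(Z<.07))):
    n,l,st,c=cv2.connectedComponentsWithStats(m.astype(np.uint8))
    for i in range(1,n):
        if st[i,4]>200:print(nm,st[i],P[l==i].mean(0),cv2.minAreaRect(P[l==i][:,:2].astype(np.float32)*1000),np.percentile(P[l==i][:,2],98))
E
```

```text
time_s: 0.93
position: [0.3869, -0.1799, 0.2312]
tool_rot: [3.141, 0.001, -3.089]
contact_force: [2.0, -0.8, 0.1]
gripper_width: -0.0
gripper_force: 0.0
time_s: 1.77
position: [0.543, 0.1923, 0.2308]
tool_rot: [-3.141, -0.0, 2.855]
contact_force: [1.5, -0.1, 1.0]
gripper_width: 0.001
gripper_force: 0.0
time_s: 1.93
position: [0.5426, 0.1918, 0.229]
tool_rot: [-3.139, -0.003, 2.858]
contact_force: [0.3, 0.0, 0.4]
gripper_width: -0.002
gripper_force: 0.0
[0.54262246 0.19179979 0.22898263] [-3.13860149e+00 -2.73667877e-03  2.85800907e+00] [0.31368976 0.01111691 0.4159213 ]
case [  181   143   171    86 13993] [0.53059068 0.13521236 0.07824998] ((533.4450073242188, 134.50033569335938), (175.73684692382812, 94.12858581542969), 73.57158660888672) 0.08376699974022278
wheels [202 176  19  25 373] [0.51669274 0.07963649 0.08338446] ((516.1753540039062, 79.5035629272461), (18.599519729614258, 26.21210289001465), 73.76409149169922) 0.08573024883149837
wheels [314 178  18  23 356] [0.5496149  0.19008944 0.08357465] ((549.672119140625, 190.4918212890625), (17.822240829467773, 23.97018814086914), 73.40446472167969) 0.08569423527428649
```

View pics/w0.png

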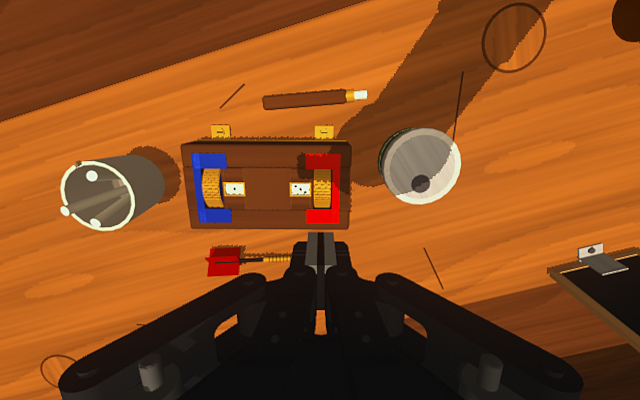

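The wrist view agrees: the red wheel is at (322,189) and its window, with pips, at (300,189). The wheel's middle comes out at (0.550, 0.190). I'll count the pips in a crop while descending to just above the wheel.

```bash
python3 - <<'E'
from h import *
im=cv2.imread('pics/w0.png')[140:235,180:355];cv2.imwrite('pics/w0c.png',cv2.resize(im,None,fx=4.5,fy=4.5,interpolation=cv2.INTER_CUBIC))
E
python3 -m pendant '[0,0,-0.17,0,0,0,-1, 0,0,-0.17,0,0,0,-1, 0,0,-0.17,0,0,0,-1, 0,0,-0.16,0,0,0,-1, 0,0,0,0,0,0,-1]'
```

```text
time_s: 2.4
position: [0.5391, 0.1875, 0.0903]
tool_rot: [-3.135, -0.008, 2.854]
contact_force: [-0.1, -0.2, -2.6]
gripper_width: 0.0
gripper_force: 0.0
```

View pics/w0c.png

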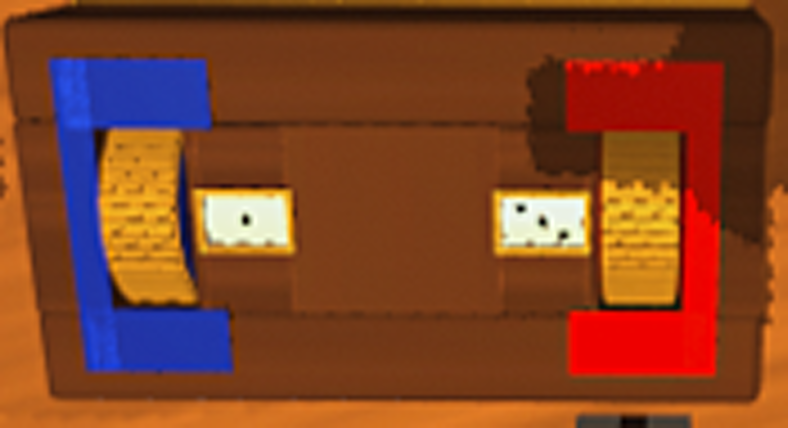

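The window shows three pips for red (so four is the target) and one for blue. I'll correct the few mm of drift, then touch down.

```bash
python3 -m pendant '[0.018,0.024,0,0,0,0,-1, 0,0,0,0,0,0,-1, 0,0,0,0,0,0,-1]'; python3 -m pendant '[0,0,-0.015,0,0,0,-1, 0,0,-0.01,0,0,0,-1,0,0,0,0,0,0,-1]'
```

```text
time_s: 2.65
position: [0.548, 0.1955, 0.1008]
tool_rot: [3.138, 0.004, 2.856]
contact_force: [0.2, -0.3, 0.5]
gripper_width: 0.002
gripper_force: 0.0
time_s: 2.9
position: [0.5464, 0.1951, 0.0925]
tool_rot: [3.141, 0.0, 2.856]
contact_force: [0.7, 0.3, -1.3]
gripper_width: 0.003
gripper_force: 0.0
```

```bash
python3 -m pendant '[0,0,0,0,0,0,-1, 0,0,0,0,0,0,-1,0,0,0,0,0,0,-1]';python3 -m pendant '[0,0,0,0,0,0,-1, 0,0,0,0,0,0,-1,0,0,0,0,0,0,-1]'
```

```text
time_s: 3.15
position: [0.5464, 0.195, 0.0924]
tool_rot: [3.141, 0.0, 2.856]
contact_force: [0.1, 0.0, -1.3]
gripper_width: -0.001
gripper_force: 0.0
time_s: 3.4
position: [0.5464, 0.195, 0.0923]
tool_rot: [3.141, -0.0, 2.856]
contact_force: [0.6, 0.2, 0.4]
gripper_width: 0.003
gripper_force: 0.0
```

```bash
python3 -m pendant '[-0.018,-0.014,-0.02,0,0,0,-1, 0,0,0,0,0,0,-1,0,0,-0.01,0,0,0,-1,0,0,0,0,0,0,-1,0,0,0,0,0,0,-1]';python3 -m pendant '[0,0,-0.01,0,0,0,-1, 0,0,0,0,0,0,-1,0,0,0,0,0,0,-1]'
```

```text
time_s: 3.82
position: [0.5427, 0.1921, 0.0861]
tool_rot: [-3.142, -0.0, 2.856]
contact_force: [0.5, -0.5, -0.7]
gripper_width: 0.001
gripper_force: 0.0
time_s: 4.07
position: [0.5432, 0.1923, 0.0851]
tool_rot: [3.141, 0.001, 2.856]
contact_force: [-1.0, -0.1, 3.8]
gripper_width: -0.0
gripper_force: 1.9
```

```bash
python3 -m pendant '[0,0,-0.005,0,0,0,-1, 0,0,0,0,0,0,-1,0,0,0,0,0,0,-1]'
```

```text
time_s: 4.32
position: [0.5435, 0.1922, 0.0849]
tool_rot: [3.141, 0.002, 2.856]
contact_force: [-1.5, -0.9, 8.2]
gripper_width: 0.001
gripper_force: 3.8
```

```bash
python3 -m pendant '[0,0,-0.006,0,0,0,-1, 0,0,0,0,0,0,-1,0.01,-0.003,0,0,0,0,-1,0.01,-0.003,0,0,0,0,-1,0,0,0,0,0,0,-1]';python3 -m pendant '[0.01,-0.003,0,0,0,0,-1,0.01,-0.003,0,0,0,0,-1,0,0,0,0,0,0,-1,0,0,0,0,0,0,-1]'
```

```text
time_s: 4.73
position: [0.5484, 0.1908, 0.0849]
tool_rot: [3.14, 0.004, 2.856]
contact_force: [-1.5, -1.4, 10.8]
gripper_width: -0.001
gripper_force: 5.3
time_s: 5.07
position: [0.5525, 0.1896, 0.0849]
tool_rot: [3.14, 0.004, 2.856]
contact_force: [-0.4, -2.6, 9.8]
gripper_width: -0.001
gripper_force: 5.0
```

```bash
python3 -m pendant '[0.01,-0.003,0,0,0,0,-1,0.01,-0.003,0,0,0,0,-1,0.01,-0.003,0,0,0,0,-1,0,0,0,0,0,0,-1,0,0,0,0,0,0,-1]'
python3 - <<'E'
from h import *
cap('wrist','w1')
im=cv2.imread('pics/w1.png');print(im.shape);cv2.imwrite('pics/w1c.png',cv2.resize(im[60:320,120:440],None,fx=2.3,fy=2.3,interpolation=cv2.INTER_CUBIC))
E
```

```text
time_s: 5.48
position: [0.5586, 0.1878, 0.0849]
tool_rot: [3.14, 0.004, 2.856]
contact_force: [0.5, -2.4, 9.6]
gripper_width: 0.005
gripper_force: 4.8
(400, 640, 3)
```

View pics/w1c.png

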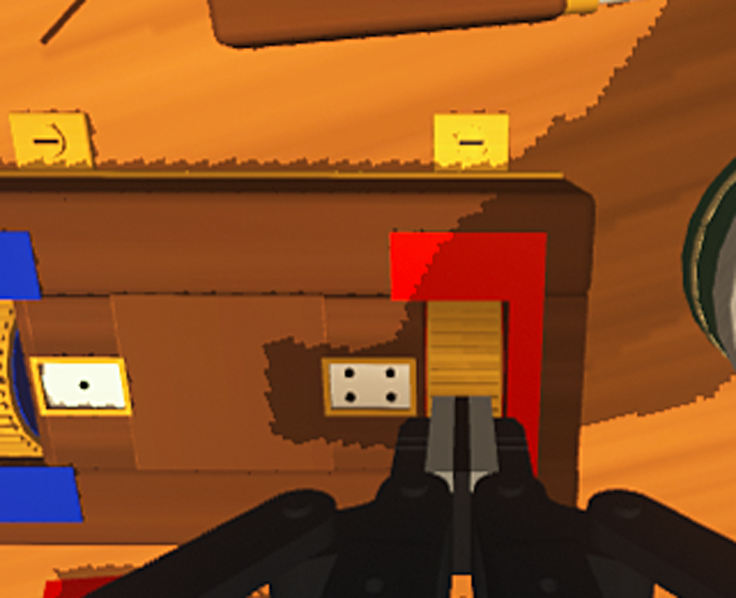

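The red window at (370,387) now shows four centred pips, and blue at (84,385) still shows one. I'll lift straight up.

```bash
python3 -m pendant '[0,0,0.02,0,0,0,-1,0,0,0.03,0,0,0,-1,0,0,0.1,0,0,0,-1,0,0,0.15,0,0,0,-1,0,0,0.15,0,0,0,-1,0,0,0.15,0,0,0,-1,0,0,0.1,0,0,0,-1,0,0,0,0,0,0,-1,0,0,0,0,0,0,-1,0,0,0,0,0,0,-1]'
python3 - <<'E'
from h import *
cap('wrist','w2')
im=cv2.imread('pics/w2.png');cv2.imwrite('pics/w2c.png',cv2.resize(im[100:270,150:480],None,fx=2.4,fy=2.4,interpolation=cv2.INTER_CUBIC))
E
```

```text
time_s: 6.37
position: [0.5563, 0.1881, 0.2208]
tool_rot: [-3.141, -0.002, 2.856]
contact_force: [0.7, -0.0, 0.8]
gripper_width: 0.0
gripper_force: 0.0
```

View pics/w2c.png

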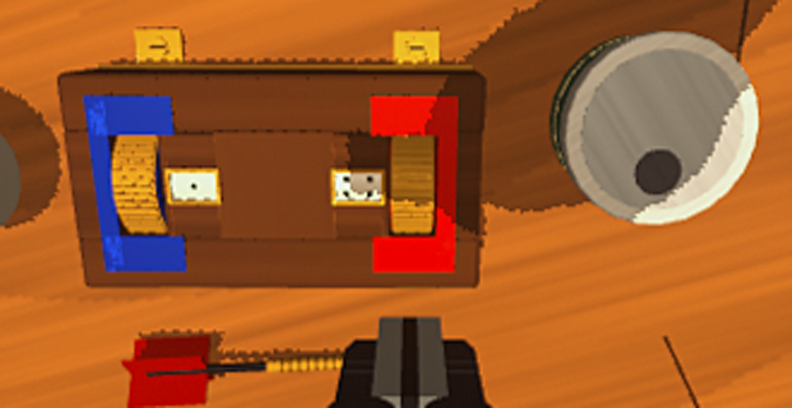

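Four pips show for red at (358,187) and one for blue at (193,187). The hand is clear, and the tin and dart A look undisturbed. I'll hand the job in.

```bash
python3 -c "from cell import finish_job;print(finish_job())"
```

```text
the job is handed in; nothing more can be done
None
```

The red wheel was rolled on by one click, so red now shows four legs (it was three) and blue still shows one; the hand is clear and the job is handed in at about 6.4 s.

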